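# Tip a parcel onto the label scanner and scan it

## Robot

A 6-joint arm with a two-finger parallel gripper is mounted at the origin on a cart in front of the work surface, level with it; the furniture and walls round the work are solid. World frame = base frame: x ahead of the robot, y to its left, z up, the work surface at z = 0. Lengths are in m, angles in rad, forces in N, time in s.
With the tool pointing down it reaches from about 0.25 to 0.725 m from the base axis. Payload 4 kg.
Tool frame: the origin (TCP) lies midway between the tips of the shut fingers; the grasp point (between the pads) lies grip_point_offset behind it (grip_point_offset is the distance from the TCP to the grasp point, in m); z points along the fingers, y is the line along which they close (so a half turn about z gives the same grasp; the last joint's range is limited). The gripper opens to 85 mm and grips with 20 to 120 N. Pads are 22 mm wide; open, the fingers measure 114 mm over their backs; the gripper's body (76 mm by 85 mm) begins 54 mm behind the grasp point. The pads swing forward as they close: fully open they stand 13 mm farther back than shut.
Start: joints at [-1.288, 0.241, 0.005, 1.335, 0, 1.571], TCP at [0.14, -0.48, 0.231] pointing down, gripper open.
Joint ranges: [-2.72, 2.72], [-1.05, 1.87], [-1.09, 1.28], [-1.99, 2.15], [-1.42, 1.44], [-3.14, 3.14]. Speed limits (rad/s): [2.79, 2.79, 3.14, 3.14, 3.14, 3.14].

## Interface

Orientations are given as a unit quaternion [x, y, z, w].
In Python, from workcell import * gives the robot as it stands. The module is installed in compiled form; this text tells all that it offers.
- The arm moves only by the tool arm_command, never from a script. Its arguments are lists of equal length, an entry for each row: "slide": the shift along the tool's x, y, z in cm, a list of three; "spin": the turn about the tool's z in degrees. A call has exactly 5 rows; each row is the pose to reach, as a shift and turn from the pose commanded when the call began, along the tool's axes at that moment; what a row does not reach only later rows make up. A row lasts 1/8 s, in which the tool goes at most 62.5 mm and 10.7 degrees, less where a joint would pass 70% of its speed; a pose out of reach is approached as far as the arm can. A call with a gripper value outside its range is refused whole. "jaw" is the finger opening in cm, from 0 to 8.54, set as the call begins (left out, the last holds). The fingers move at their own pace and stop on an object; the grip force is fixed at half the most. Time passes only in rows, so rows that repeat a pose let the fingers close, or fill a call up. It gives the time, the measured TCP pose, the force, the opening and the grip force at its end, in the units of the state.
- get_obs(): the state, without advancing time (a new reading comes with each control period).
- camera(name): name is "side" or "top"; returns a dict with "pixels" (384x512x3 uint8, red, green, blue), "range_z" (384x512 float32, m along the optical axis (not along the pixel's ray), 0 where there is no reading), "intrinsics" (3x3 intrinsics, pixels), "k1" (the pictures are not rectified: a ray, as slopes to the right and down, at radius r is drawn at 1 + k1 r^2 times it, then the intrinsics apply), "rvec" (rotation vector, rad) and "tvec" (3), from world to camera coordinates, as OpenCV has them. Camera axes: x right, y down, z forward; pixel columns grow to the right and rows downward; lengths in m; the calibration is good to about 2 mm. A picture is of the moment at which its call begins.
- job_done(): hands the job in; it is judged then, once.
Trained networks look in a picture, given as the dict that the camera call returned (one of the last four; its "shot" number tells which), for a name from the list of things; names that differ only in an ending like _2 or _b are one class to them, and where a whole thing is asked for, a point or a joint stands for the part that bears it (a point fixed in the world has none). Each returns a list of dicts, best first, with "confidence" (0 to 1); they miss things now and then, are a little off and sometimes report something else, mostly with a low value. They report only what shows in the picture. A call takes as long as a camera call. They do not tell look-alikes from the thing itself.
- recognise(picture, thing): "centre" ([column, row] in pixels, amid what is visible of it).
- landmark_of(picture, thing): "centre" ([column, row] in pixels: a listed point, or the origin of a listed thing).
The state is a dict: "clock": time; "joint_pos": joint angles; "joint_vel": joint speeds; "tau": joint torques, N m; "eef_pos": TCP position; "tool_rot": TCP orientation; "ft_force": force on the tool from outside, world axes, zero at the start; "ft_torque": the same for the moment, N m; "grip_width": finger opening in m; "grasp_force": force on a finger pad.
Only numpy, scipy, OpenCV 4.12 (cv2) and the standard library are available. Lean on these libraries where they do the work, as an engineer would, in place of code of your own. Each camera call takes 0.05 s, during which the arm holds its last target. There are 200 camera calls.

## Task

Tip over the small cardboard carton that stands on end at one end of the desk scanner, pushing it near its top so that it falls flat on a broad side, wholly inside the yellow frame round the scanner's glass. Only when it lies there, press the green scan button all the way down and let it go. Do not pick the carton up, and leave the glue stick, the mug and the pen pot standing where they are.

Things in the scene. Friction and masses are not known exactly. Their poses are not given: they have to be found in the camera images.
- carton: Cardboard carton, 0.15 to 0.3 kg, a barcode label on both broad faces. 100 mm wide (its x), 40 thick (its y), 140 high (its z), on end; origin: centre of the underside. It stands across either short side of the yellow frame, its y within 0.1 rad of the scanner's y. Pushed high toward the glass it tips about its lower edge and lies with its centre about 90 mm further in than it stood.
- carton_mid (a point): Centre of the carton's volume, 70 mm above its underside when standing.
- corner_a (a point): Carton corner at half thickness: x -50, z 0 mm in the carton's frame.
- corner_b (a point): Carton corner at half thickness: x +50, z 0 mm in the carton's frame.
- corner_c (a point): Carton corner at half thickness: x +50, z 140 mm in the carton's frame.
- corner_d (a point): Carton corner at half thickness: x -50, z 140 mm in the carton's frame.
- scanner: Flat grey desk scanner fixed to the desk, 14 mm high, 220 mm along its x (from -125 to +95 mm), 330 mm along its y (from -165 to +165 mm). Its -x side, with the button, faces the robot. Origin on the desk under the centre of the glass.
- glass_centre (a point): Centre of the dark glass on the scanner's upper face, axes as the scanner. A yellow frame is printed flush round the glass: inside 140 mm along x by 200 mm along y, its line 6 mm wide.
- scan_button_top (a point): Centre of the top of the round green scan button (diameter 26 mm), which stands in a small black housing on the scanner's near strip, 102 mm from the glass centre toward -x. Its top is 36 mm above the desk, the housing (42 mm across) 26 mm. Pressed straight down.
- scan_button (a joint): Travel of the button in m: 0 up, 0.006 fully down (about 4 N); it springs back by itself.
- glue_stick: Red and yellow glue stick, 28 mm in diameter, 86 mm tall, standing on the scanner across from the carton, at the other short side of the frame. Origin at the centre of its underside.
- mug: White mug, 92 mm wide (127 with the handle), 95 mm tall, standing on the desk behind the scanner. Origin at the centre of its underside.
- pen_pot: Turquoise pen pot with pens, 95 x 84 mm, 163 mm tall with the pens, standing on the desk behind the scanner. Origin at the centre of its underside.
There are look-alikes about, which are no part of the job. What is shaped like the pen_pot but blue or orange is not meant.

How it is judged:
On the way, in this order (a step that is already met when the one before it is completed fails the run):
1. the carton lies flat on a broad side and at rest, wholly inside the yellow frame ((angle between carton's own y axis and vertical below 0.08 rad or angle between carton's own y axis and vertical above 3.06 rad) and x of corner_a in the frame of glass_centre between -0.076 and 0.076 m and y of corner_a in the frame of glass_centre between -0.106 and 0.106 m and x of corner_b in the frame of glass_centre between -0.076 and 0.076 m and y of corner_b in the frame of glass_centre between -0.106 and 0.106 m and x of corner_c in the frame of glass_centre between -0.076 and 0.076 m and y of corner_c in the frame of glass_centre between -0.106 and 0.106 m and x of corner_d in the frame of glass_centre between -0.076 and 0.076 m and y of corner_d in the frame of glass_centre between -0.106 and 0.106 m and linear speed of carton below 0.02 m/s and angular speed of carton below 0.1 rad/s and height (world z) of carton_mid below 0.04 m), for 0.2 s.
2. the scan button is pressed down (value of joint scan_button above 0.0045 m), for 0.05 s.
At the end, for the whole second after the job is handed in: The carton lies at rest, flat on a broad side (0.08 rad), no corner beyond the outer edge of the yellow line (76 mm along x, 106 mm along y from the glass centre); the button was then pressed at least 4.5 mm and is up again; glue stick, mug and pen pot stand within 20 mm of their starts (all of step 1 and value of joint scan_button below 0.002 m and angle between each of glue_stick, mug, pen_pot's own z axis and vertical below 0.3 rad and distance of each of glue_stick, mug, pen_pot from where it was at the start of the episode below 0.02 m); the robot touches nothing.
It fails at once if the glue stick is moved by more than 20 mm or knocked over (distance of glue_stick from where it was at the start of the episode above 0.02 m or angle between glue_stick's own z axis and vertical above 0.3 rad).
It fails at once if the mug is moved by more than 20 mm or knocked over (distance of mug from where it was at the start of the episode above 0.02 m or angle between mug's own z axis and vertical above 0.3 rad).
It fails at once if the pen pot is moved by more than 20 mm or knocked over (distance of pen_pot from where it was at the start of the episode above 0.02 m or angle between pen_pot's own z axis and vertical above 0.3 rad).
It fails at once if the carton is lifted (its centre rises above 105 mm; tipping it over on the scanner brings it to 87 mm) (height (world z) of carton_mid above 0.105 m).
It fails at once if the scan button is pressed before the carton lies flat inside the frame (value of joint scan_button above 0.003 m and not ((angle between carton's own y axis and vertical below 0.08 rad or angle between carton's own y axis and vertical above 3.06 rad) and x of corner_a in the frame of glass_centre between -0.076 and 0.076 m and y of corner_a in the frame of glass_centre between -0.106 and 0.106 m and x of corner_b in the frame of glass_centre between -0.076 and 0.076 m and y of corner_b in the frame of glass_centre between -0.106 and 0.106 m and x of corner_c in the frame of glass_centre between -0.076 and 0.076 m and y of corner_c in the frame of glass_centre between -0.106 and 0.106 m and x of corner_d in the frame of glass_centre between -0.076 and 0.076 m and y of corner_d in the frame of glass_centre between -0.106 and 0.106 m)).
It also fails if it takes over 40 s, if anything falls off the work surface, if the arm or the gripper's body presses on something with over 40 N, if the wrist force passes 120 N, or if a joint passes its speed limit or range.

## Working session

There is one attempt and no reset: what is moved stays moved. The work goes in short steps, Python scripts to look and compute and a tool call to move; the robot and the scene stay as the last step left them, time stands still between calls to the robot, and variables do not carry over. Pictures are saved under pics/ and viewed, at most 10 in all, crops included, and the job is handed in when it is done.

Besides the shell and the picture viewer there is one more tool, called after ">>>" as name(argument=value, ...) on one line, values as JSON. arm_command: Moves the arm, as the interface text tells. Its arguments: {"type":"object","properties":{"slide":{"type":"array","items":{"type":"array","items":{"type":"number"}}},"spin":{"type":"array","items":{"type":"number"}},"jaw":{"type":"number"}},"required":["slide","spin"]}

```bash
mkdir -p pics; cat > h.py <<'E'
from workcell import *
import numpy as np, cv2
from scipy.spatial.transform import Rotation as R
def ray(p,uv):
    K=p["intrinsics"]; d=np.array([(uv[0]-K[0,2])/K[0,0],(uv[1]-K[1,2])/K[1,1]]); s=d.copy()
    for _ in range(20): s=d/(1+p["k1"]*(s@s))
    M=R.from_rotvec(np.ravel(p["rvec"])).as_matrix(); t=np.ravel(p["tvec"])
    return -M.T@t, M.T@np.array([s[0],s[1],1.])
def at_z(p,uv,z):
    o,d=ray(p,uv); return o+d*(z-o[2])/d[2]
def by_depth(p,uv):
    o,d=ray(p,uv); u,v=int(round(uv[0])),int(round(uv[1])); w=p["range_z"][v-1:v+2,u-1:u+2]; w=w[w>0]
    return o+d*np.median(w) if len(w) else None
def two(p,a,q,b):
    o,d=ray(p,a); e,f=ray(q,b)
    s=np.linalg.lstsq(np.c_[d,-f],e-o,rcond=None)[0]; A=o+s[0]*d;B=e+s[1]*f
    return (A+B)/2,np.linalg.norm(A-B)
def save(p,n): cv2.imwrite(f"pics/{n}.png",p["pixels"][:,:,::-1])
E
cat > a.py <<'E'
from h import *
np.set_printoptions(precision=4,suppress=True)
P={n:camera(n) for n in("top","side")}
for n in P: save(P[n],n+"0")
cv2.imwrite("pics/both0.png",cv2.resize(np.vstack([P["top"]["pixels"],P["side"]["pixels"]])[:,:,::-1],None,fx=.78,fy=.78))
for t in["carton_mid","corner_a","corner_b","corner_c","corner_d","glass_centre","scan_button_top","glue_stick","mug","pen_pot","scanner","carton"]:
    L={n:landmark_of(P[n],t) for n in P}
    for n in P:
        for r in L[n][:3]: print(t,n,np.round(r["centre"],1),round(r["confidence"],2),by_depth(P[n],r["centre"]))
    if L["top"] and L["side"]: print("   ->",*two(P["top"],L["top"][0]["centre"],P["side"],L["side"][0]["centre"]))
o=get_obs();print(o["eef_pos"],o["tool_rot"],R.from_quat(o["tool_rot"]).as_matrix(),o["clock"])
E
python3 a.py
```

```text
carton_mid top [300.3 242.7] 0.77 [ 0.5105 -0.2196  0.1559]
carton_mid top [291.6 263.7] 0.26 [ 0.468  -0.2011  0.1521]
carton_mid side [307.9 195.2] 0.9 [ 0.5138 -0.2022  0.1048]
   -> [ 0.5107 -0.2238  0.0895] 0.0006485620927401533
corner_a top [291.  264.9] 0.9 [ 0.4592 -0.2052  0.016 ]
corner_a top [308.6 220.9] 0.8 [ 0.5551 -0.2379  0.154 ]
corner_a top [305.8 224.5] 0.71 [ 0.5477 -0.2319  0.1543]
corner_a side [290.  172.2] 0.89 [ 0.559  -0.2363  0.1553]
corner_a side [325.5 218. ] 0.83 [ 0.4586 -0.2172  0.0159]
corner_a side [288.6 212.9] 0.8 [ 0.5607 -0.2183  0.0362]
   -> [ 0.5146 -0.2027  0.1761] 0.09585187309772181
corner_b top [291.  264.9] 0.9 [ 0.4592 -0.2052  0.016 ]
corner_b top [308.6 220.9] 0.8 [ 0.5551 -0.2379  0.154 ]
corner_b top [305.8 224.5] 0.71 [ 0.5477 -0.2319  0.1543]
corner_b side [290.  172.2] 0.89 [ 0.559  -0.2363  0.1553]
corner_b side [325.5 218. ] 0.83 [ 0.4586 -0.2172  0.0159]
corner_b side [288.6 212.9] 0.8 [ 0.5607 -0.2183  0.0362]
   -> [ 0.5146 -0.2027  0.1761] 0.09585187309772181
corner_c top [291.  264.9] 0.9 [ 0.4592 -0.2052  0.016 ]
corner_c 
[... 1849 characters left out ...]
en_pot side [215. 202.] 0.67 [ 0.7645 -0.2914  0.0263]
   -> [ 0.6434 -0.3176 -0.0171] 0.40911486438439976
scanner top [259.6 228.6] 0.73 [ 0.5466 -0.131   0.0141]
scanner side [285.9 213.1] 0.67 [ 0.5654 -0.2443  0.0158]
scanner side [295.9 247.3] 0.64 [ 0.5517 -0.1013  0.0154]
scanner side [310.9 195.8] 0.63 [ 0.5059 -0.202   0.1027]
   -> [ 0.5596 -0.1363  0.0962] 0.03353400489463833
carton top [298.8 240.9] 0.97 [ 0.5142 -0.2167  0.1547]
carton side [309.4 219.1] 0.84 [ 0.5055 -0.2021  0.0256]
   -> [ 0.509  -0.2241  0.0094] 0.01428700115047971
[ 0.1395 -0.4801  0.2313] [ 0.99    0.1409 -0.     -0.    ] [[ 0.9603  0.279  -0.    ]
 [ 0.279  -0.9603  0.    ]
 [-0.     -0.     -1.    ]] 1.3
```

View pics/both0.png

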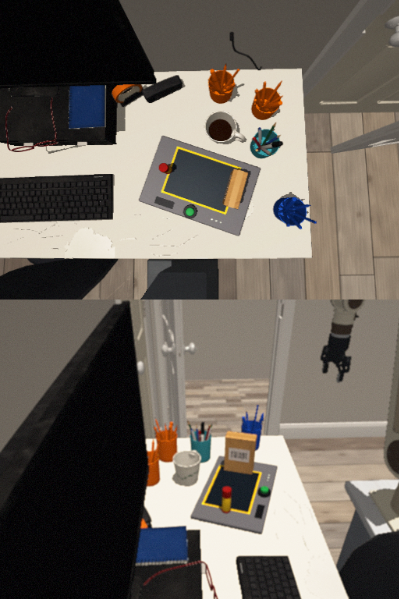

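The top view shows the carton at about (303,240), standing on the -y end of the scanner. The button is at (242,270) and the glue stick at (215,215). The turquoise pot at (340,180) is the one to leave alone, and the blue pot at (372,270) and the orange pots at (285,108), (342,128) and (150,118) are look-alikes. There is only one carton, and I checked it is the tan box with the label in both views. Next I'll fit the frame and the carton precisely.

```bash
cat > fit.py <<'E'
from h import *
from scipy.optimize import least_squares
np.set_printoptions(precision=4,suppress=True)
def cloud(p):
    H,W=p["range_z"].shape; u,v=np.meshgrid(np.arange(W),np.arange(H)); K=p["intrinsics"]
    d=np.c_[(u.ravel()-K[0,2])/K[0,0],(v.ravel()-K[1,2])/K[1,1]]; s=d.copy()
    for _ in range(10): s=d/(1+p["k1"]*(s**2).sum(1,keepdims=True))
    z=p["range_z"].reshape(-1,1); M=R.from_rotvec(np.ravel(p["rvec"])).as_matrix()
    return ((np.c_[s,np.ones(len(s))]*z-np.ravel(p["tvec"]))@M).reshape(H,W,3)
def near(X,c,r): return np.hypot(X[...,0]-c[0],X[...,1]-c[1])<r
def frame(p,X):
    h=cv2.cvtColor(p["pixels"],cv2.COLOR_RGB2HSV)
    m=(h[...,0]>20)&(h[...,0]<36)&(h[...,1]>150)&(h[...,2]>100)&near(X,(.545,-.13),.2)&(X[...,2]<.022)&(X[...,2]>.005)
    v,u=np.nonzero(m); P=np.array([at_z(p,(a,b),.014)[:2] for a,b in zip(u,v)])
    def f(q):
        c,s=np.cos(q[2]),np.sin(q[2]); L=np.abs((P-q[:2])@np.array([[c,-s],[s,c]]))-[.073,.103]
        return np.where((L>0).all(1),np.hypot(*L.T),np.max(L,1))
    r=least_squares(f,[.545,-.13,-.38],loss="soft_l1",f_scale=.002); return r.x,np.median(np.abs(f(r.x))),len(P)
def tosc(q,P):
    c,s=np.cos(q[2]),np.sin(q[2]); return (np.asarray(P)[...,:2]-q[:2])@np.array([[c,-s],[s,c]])
E
cat > b.py <<'E'
from fit import *
P={n:camera(n) for n in("top","side")}
for n in P:
    X=cloud(P[n]); q,e,k=frame(P[n],X); print(n,"frame",q,e,k)
    m=near(X,(.51,-.224),.08)&(X[...,2]>.148)&(X[...,2]<.162); T=X[m]
    print("carton top z",np.median(T[:,2]),len(T)); r=cv2.minAreaRect(T[:,:2].astype(np.float32)*1000); print(r, tosc(q,cv2.boxPoints(r)/1000))
    if n=="top": Q=q
    for c,nm in(((.64,-.315),"pot"),((.447,-.38),"blue"),((.577,-.028),"glue"),((.685,-.2),"mug")):
        S=X[near(X,c,.07)&(X[...,2]>.02)]
        if nm in("pot","blue") and len(S): print(nm,S.min(0),S.max(0))
i=P["top"]["pixels"][150:300,190:400,::-1]; cv2.imwrite("pics/crop.png",cv2.resize(i,None,fx=3.5,fy=3.5))
print(get_obs()["clock"])
E
python3 b.py
```

```text
top frame [ 0.5429 -0.1258 -0.3409] 0.0016474004138751427 622
carton top z 0.15408265224646117 912
((512.877197265625, -223.30865478515625), (38.06479263305664, 101.33232879638672), 73.24982452392578) [[-0.0453 -0.1234]
 [ 0.0559 -0.1185]
 [ 0.054  -0.0805]
 [-0.0472 -0.0854]]
pot [ 0.577  -0.3558  0.0201] [ 0.6907 -0.249   0.1636]
blue [ 0.4049 -0.4266  0.02  ] [ 0.4896 -0.3337  0.1633]
side frame [ 0.5415 -0.1295 -0.3394] 0.0022808365929840174 521
carton top z 0.15493735549871768 403
((512.3863525390625, -223.73011779785156), (46.5652961730957, 100.18948364257812), 73.24491119384766) [[-0.045  -0.1241]
 [ 0.0551 -0.1194]
 [ 0.0529 -0.0729]
 [-0.0472 -0.0776]]
pot [ 0.6034 -0.3558  0.0209] [ 0.6893 -0.2504  0.1643]
blue [ 0.4073 -0.4276  0.0203] [ 0.4887 -0.3342  0.1645]
1.4
```

View pics/crop.png

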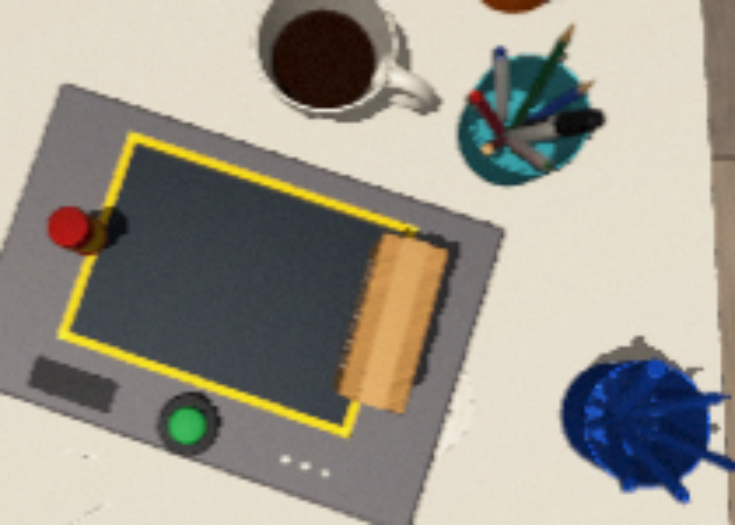

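The crop confirms the choice: one tan carton at the -y end and the turquoise pot behind it, both clear of my approach. In the scanner frame the carton is centred at about (4,-102) mm with yaw 0.05. It should fall to y -82..+58 mm, which is inside the frame.

>>> arm_command(slide=[[6,-1.4,0],[12,-2.8,0],[18,-4.2,0],[24,-5.6,0],[30,-7,0]], spin=[0,0,0,0,0], jaw=5)

```text
clock: 2.02
eef_pos: [0.4097, -0.3281, 0.2315]
tool_rot: [0.99, 0.141, 0.0, 0.0]
ft_force: [0.8, -2.0, 0.5]
grip_width: 0.0503
grasp_force: 0.0
```

>>> arm_command(slide=[[4,-1,0],[7,-1.8,0],[10,-2.6,0],[10,-2.6,0],[10,-2.6,0]], spin=[-10.5,-21,-31.5,-42,-52.5])

```text
clock: 2.65
eef_pos: [0.4973, -0.2758, 0.231]
tool_rot: [0.824, 0.567, -0.0, -0.0]
ft_force: [-0.4, -0.7, 0.6]
grip_width: 0.0497
grasp_force: 0.0
```

>>> arm_command(slide=[[0,0,0],[0,0,0],[0,0,0],[0,0,0],[0,0,0]], spin=[-4.5,-4.5,-4.5,-4.5,-4.5])

```text
clock: 3.28
eef_pos: [0.4968, -0.2764, 0.2313]
tool_rot: [0.803, 0.596, -0.0, -0.0]
ft_force: [0.8, -0.5, 0.2]
grip_width: 0.0498
grasp_force: 0.0
```

```bash
cat > w.py <<'E'
import sys
from fit import *
# print shift in tool axes (cm) to reach the given world point
o=get_obs(); M=R.from_quat(o["tool_rot"]).as_matrix(); print(o["clock"],o["eef_pos"],"y axis deg",np.degrees(np.arctan2(M[1,1],M[0,1])),"F",o["ft_force"],o["grip_width"])
print(M)
if len(sys.argv)>3: print("slide cm",100*M.T@(np.array(sys.argv[1:4],float)-o["eef_pos"]))
E
python3 w.py .497 -.276 .125
```

```text
3.275 [ 0.4968 -0.2764  0.2313] y axis deg -16.821947484128824 F [ 0.7714 -0.4678  0.1799] 0.04980910662917659
[[ 0.2894  0.9572 -0.    ]
 [ 0.9572 -0.2894  0.    ]
 [ 0.     -0.     -1.    ]]
slide cm [ 0.041   0.0076 10.6316]
```

>>> arm_command(slide=[[0,0,3.5],[0,0,7],[0,0,10.5],[0,0,10.5],[0,0,10.5]], spin=[0,0,0,0,0])

```text
clock: 3.9
eef_pos: [0.4976, -0.2768, 0.1276]
tool_rot: [0.803, 0.596, 0.0, 0.001]
ft_force: [-0.2, 0.5, 0.4]
grip_width: 0.0497
grasp_force: 0.0
```

>>> arm_command(slide=[[0.7,0,0],[1.4,0,0],[2,0,0],[2.6,0,0],[3.2,0,0]], spin=[0,0,0,0,0])

```text
clock: 4.53
eef_pos: [0.5063, -0.2453, 0.1265]
tool_rot: [0.803, 0.596, -0.0, 0.0]
ft_force: [-0.7, -0.6, 0.3]
grip_width: 0.0497
grasp_force: 0.2
```

```bash
cat > look.py <<'E'
import sys
from fit import *
P={n:camera(n) for n in("top","side")}
cv2.imwrite(f"pics/{sys.argv[1]}.png",cv2.resize(np.hstack([P[n]["pixels"][130:310,180:400] for n in P])[:,:,::-1],None,fx=1.8,fy=1.8))
E
python3 look.py c1
```

```text
(no output)
```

View pics/c1.png

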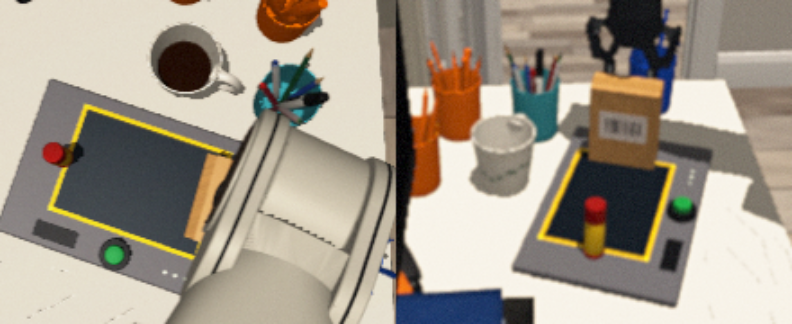

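The carton is still upright with the fingers behind its top edge (side view, carton at (625,115) in the picture), and nothing else has been touched. I'll keep pushing.

>>> arm_command(slide=[[0.6,0,0],[1.2,0,0],[1.8,0,0],[2.4,0,0],[3,0,0]], spin=[0,0,0,0,0])

```text
clock: 5.25
eef_pos: [0.5149, -0.2164, 0.1262]
tool_rot: [0.803, 0.596, 0.0, -0.0]
ft_force: [0.7, 0.3, -0.4]
grip_width: 0.0498
grasp_force: 0.0
```

```bash
python3 look.py c2
```

```text
(no output)
```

View pics/c2.png

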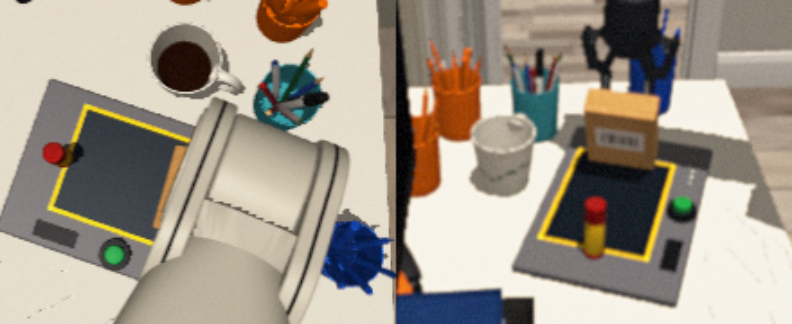

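The carton is tilting toward the glass as intended, so I'll go on.

>>> arm_command(slide=[[0.6,0,0],[1.2,0,0],[1.8,0,0],[2.2,0,0],[2.2,0,0]], spin=[0,0,0,0,0])

```text
clock: 5.98
eef_pos: [0.5212, -0.1956, 0.1263]
tool_rot: [0.803, 0.596, -0.0, 0.0]
ft_force: [-0.1, 1.2, -0.0]
grip_width: 0.0497
grasp_force: 0.0
```

>>> arm_command(slide=[[-2,0,-2],[-4,0,-5],[-6,0,-9],[-9,0,-10],[-13,0,-10]], spin=[0,0,0,0,0], jaw=0)

```text
clock: 6.6
eef_pos: [0.4842, -0.3214, 0.2282]
tool_rot: [0.802, 0.597, 0.001, 0.002]
ft_force: [-0.5, -0.2, -0.5]
grip_width: -0.0
grasp_force: 0.0
```

```bash
cat > c.py <<'E'
from fit import *
q=np.array([.5429,-.1258,-.3409]) # top fit; side gives .5415,-.1295
for n in("top","side"):
    p=camera(n); X=cloud(p); qq,e,k=frame(p,X); L=tosc(q,X)
    h=cv2.cvtColor(p["pixels"],cv2.COLOR_RGB2HSV)
    m=near(X,q,.14)&(X[...,2]>.046)&(X[...,2]<.062)&(np.abs(L[...,0])<.09)&(L[...,1]<.1); T=X[m]
    print(n,qq,e,k,len(T))
    if len(T): r=cv2.minAreaRect(T[:,:2].astype(np.float32)*1000); print(np.median(T[:,2]),T[:,2].std(),r,tosc(q,cv2.boxPoints(r)/1000))
    for t in("scan_button_top","glue_stick"):
        for d in landmark_of(p,t)[:2]: print(t,d["centre"],d["confidence"],by_depth(p,d["centre"]),at_z(p,d["centre"],.036))
    g=(h[...,0]>45)&(h[...,0]<80)&(h[...,1]>120)&near(X,(.45,-.09),.04); v,u=np.nonzero(g)
    if len(u): print("green",at_z(p,(u.mean(),v.mean()),.036),len(u), np.median(X[g][:,2]))
E
python3 c.py; python3 look.py c3; python3 w.py
```

```text
top [ 0.543  -0.1255 -0.3403] 0.0016755300919231997 765 2594
0.054105009268367546 0.001660434616998603 ((545.6000366210938, -116.86337280273438), (181.32745361328125, 100.06285095214844), 73.0633316040039) [[-0.0463 -0.0835]
 [ 0.0536 -0.079 ]
 [ 0.0454  0.1022]
 [-0.0545  0.0976]]
scan_button_top [242.1, 269.9] 0.47 [ 0.4495 -0.0898  0.0358] [ 0.4495 -0.0898  0.036 ]
glue_stick [215.1, 216.4] 0.73 [ 0.5712 -0.035   0.0976] [ 0.576  -0.0256  0.036 ]
green [ 0.447  -0.0921  0.036 ] 97 0.03569371209419843
side [ 0.5415 -0.1295 -0.3392] 0.0022725071928537746 526 1404
0.05494892989530341 0.0018593121100493974 ((539.3681640625, -135.6796417236328), (147.31027221679688, 100.495361328125), 72.95628356933594) [[-0.047  -0.0863]
 [ 0.0534 -0.0819]
 [ 0.047   0.0653]
 [-0.0534  0.0609]]
scan_button_top [340.0, 242.1] 0.55 [ 0.4427 -0.0934  0.0355] [ 0.4428 -0.0929  0.036 ]
green [ 0.4473 -0.086   0.036 ] 84 0.03523236767266129
7.0 [ 0.4838 -0.3194  0.2262] y axis deg -16.725484582186127 F [-0.1263  0.8089 -0.5759] -0.0002647880996164242
[[ 0.2878  0.9577 -0.0004]
 [ 0.9577 -0.2878  0.0004]
 [ 0.0003 -0.0005 -1.    ]]
```

View pics/c3.png

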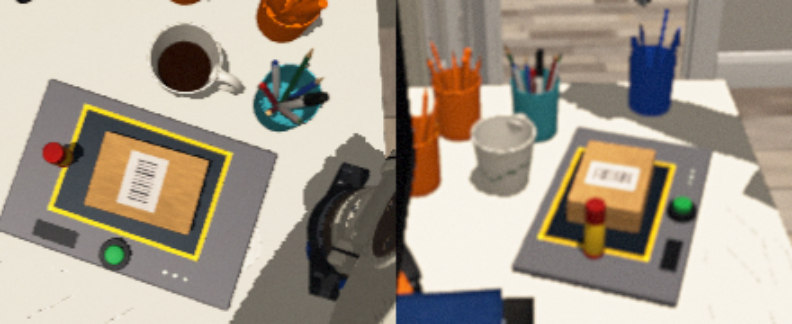

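The carton lies flat at about (145,182) in the top view. Its corners are at x ±55 and y -85..+63 mm, well inside the frame, and the glue stick, mug and pot stand untouched. Next is the button at about (0.447,-0.090), which two views and the frame geometry agree on.

>>> arm_command(slide=[[5.2,-2.5,0],[10.4,-5,0],[15.6,-7.5,0],[20.9,-10.1,0],[20.9,-10.1,0]], spin=[0,0,0,0,0])

```text
clock: 7.62
eef_pos: [0.4464, -0.087, 0.2267]
tool_rot: [0.8, 0.599, 0.0, -0.0]
ft_force: [-0.6, -0.2, 0.8]
grip_width: 0.0002
grasp_force: 0.0
```

```bash
python3 w.py .447 -.090 .030
```

```text
7.625 [ 0.4464 -0.087   0.2267] y axis deg -16.354447122488022 F [-0.6231 -0.2292  0.7878] 0.00016909825085161562
[[ 0.2816  0.9595 -0.0001]
 [ 0.9595 -0.2816  0.0007]
 [ 0.0006 -0.0003 -1.    ]]
slide cm [-0.2796  0.1493 19.6667]
```

>>> arm_command(slide=[[-0.3,0.1,4.5],[-0.3,0.1,9],[-0.3,0.1,13.5],[-0.3,0.1,17],[-0.3,0.1,18]], spin=[0,0,0,0,0])

```text
clock: 8.25
eef_pos: [0.4457, -0.0943, 0.0443]
tool_rot: [0.803, 0.596, -0.002, -0.002]
ft_force: [0.0, -0.0, -0.1]
grip_width: 0.0001
grasp_force: 0.0
```

```bash
python3 w.py .447 -.090 .030
```

```text
8.25 [ 0.4457 -0.0943  0.0443] y axis deg -16.808709726329077 F [ 0.0031 -0.0275 -0.0879] 0.00013799844413694222
[[ 0.2892  0.9573 -0.0044]
 [ 0.9573 -0.2892  0.0006]
 [-0.0006 -0.0044 -1.    ]]
slide cm [0.4492 0.0086 1.4285]
```

>>> arm_command(slide=[[0.3,0,0.4],[0.3,0,0.8],[0.3,0,1.2],[0.3,0,1.5],[0.3,0,1.5]], spin=[0,0,0,0,0])

```text
clock: 8.88
eef_pos: [0.4494, -0.0916, 0.032]
tool_rot: [0.803, 0.596, 0.001, 0.001]
ft_force: [0.8, 0.3, 2.9]
grip_width: 0.0001
grasp_force: 1.4
```

>>> arm_command(slide=[[0,0,0.2],[0,0,0.4],[0,0,0.4],[0,0,0.4],[0,0,0.4]], spin=[0,0,0,0,0])

```text
clock: 9.5
eef_pos: [0.4495, -0.0916, 0.0297]
tool_rot: [0.803, 0.596, 0.001, 0.001]
ft_force: [-2.2, 1.7, 19.2]
grip_width: -0.0002
grasp_force: 10.0
```

At 19 N the button is hard against its stop, so it is fully down. I'll release it and retreat.

>>> arm_command(slide=[[0,0,-1],[0,0,-4],[0,0,-9],[0,0,-14],[0,0,-18]], spin=[0,0,0,0,0])

```text
clock: 10.12
eef_pos: [0.4475, -0.0913, 0.2087]
tool_rot: [0.803, 0.596, -0.0, -0.0]
ft_force: [0.9, -0.5, -0.1]
grip_width: -0.0002
grasp_force: 0.0
```

>>> arm_command(slide=[[-5,0,0],[-10,0,0],[-15,0,0],[-20,0,0],[-20,0,0]], spin=[0,0,0,0,0])

```text
clock: 10.75
eef_pos: [0.3885, -0.285, 0.2064]
tool_rot: [0.804, 0.594, -0.001, -0.001]
ft_force: [-0.1, -0.1, -0.2]
grip_width: -0.0
grasp_force: 0.0
```

```bash
python3 c.py; python3 look.py c4; python3 w.py
```

```text
top [ 0.543  -0.1255 -0.3402] 0.0016884128397778864 767 2591
0.05403237468021109 0.0016142070601042602 ((545.482177734375, -117.46315002441406), (180.19448852539062, 100.27372741699219), 72.94034576416016) [[-0.0466 -0.0835]
 [ 0.0536 -0.0791]
 [ 0.0458  0.1009]
 [-0.0543  0.0966]]
scan_button_top [239.8, 268.3] 0.47 [ 0.4533 -0.0844  0.036 ] [ 0.4533 -0.0844  0.036 ]
glue_stick [219.2, 217.8] 0.76 [ 0.5728 -0.0348  0.031 ] [ 0.5725 -0.0355  0.036 ]
green [ 0.4471 -0.092   0.036 ] 98 0.03589698770478679
side [ 0.5415 -0.1294 -0.3411] 0.0022889325522112286 517 1405
0.054956079984625046 0.001917094783076193 ((539.1421508789062, -136.86639404296875), (146.25050354003906, 100.40343475341797), 73.1484375) [[-0.0466 -0.0871]
 [ 0.0537 -0.0824]
 [ 0.0469  0.0637]
 [-0.0534  0.059 ]]
scan_button_top [297.8, 245.1] 0.5 [ 0.5519 -0.0677  0.0524] [ 0.5493 -0.0863  0.036 ]
scan_button_top [339.5, 242.4] 0.48 [ 0.4446 -0.0906  0.0371] [ 0.4442 -0.0918  0.036 ]
glue_stick [287.3, 268.4] 0.56 [ 0.5816 -0.0108  0.031 ] [ 0.5821 -0.0057  0.036 ]
glue_stick [305.5, 230.0] 0.41 [ 0.5272 -0.1203  0.0556] [ 0.5234 -0.1439  0.036 ]
green [ 0.4476 -0.0859  0.036 ] 85 0.03523934770542555
11.15 [ 0.3908 -0.2818  0.2073] y axis deg -16.68150817089819 F [-0.2679 -0.0177  0.3831] -0.00025176349499298915
[[ 0.2871  0.9579 -0.0001]
 [ 0.9579 -0.2871  0.0002]
 [ 0.0001 -0.0002 -1.    ]]
```

View pics/c4.png

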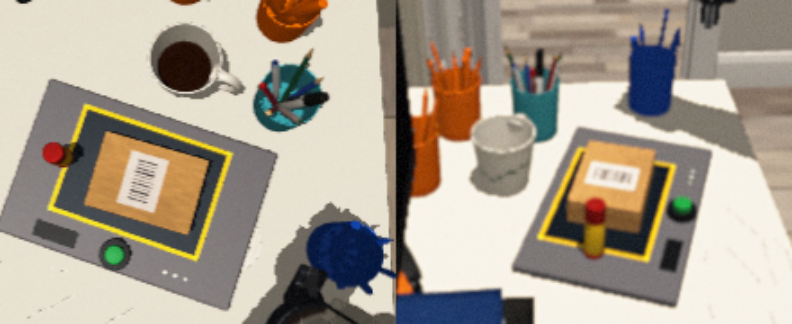

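The carton is unchanged at (145,182), the button at (115,255) is back up at z 0.036, the glue stick, mug and pot are standing, and the arm is clear above the desk.

```bash
python3 -c "
from workcell import *
print(job_done())"
```

```text
the job is handed in; nothing more can be done
None
```

I tipped the carton flat inside the yellow frame, then pressed the scan button to its stop and released it; the glue stick, mug and pen pot still stand where they were, and the job is handed in (no verdict was returned).

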